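# Register a column carrier, flip its kickstand down and hold it upright

## Task

The steel column carrier leans back in its setting fixture: slide it along the channel until the end of its foot bar is pressed against the end stop, and only then flip its kickstand forward and down past its over-centre spring until it snaps fully open. Then take the carrier by its top bar, tilt it upright on its foot bar and keep hold of it there, the foot still against the stop and the carrier touching neither the rail behind it nor resting on its kickstand: the program finishes while holding it. Do not let the carrier topple, and leave the spanner, cork and vials where they are.

Things in the scene. Friction and masses are not known exactly. Their poses are not given: they have to be found in the camera images.
- fixture: Fixed aluminium plate on the table, 180 x 370 x 8 mm. Origin on the table under the channel's middle line; the plate spans x -115 to +65, y -185 to +185 mm here. +y runs along the channel towards the end stop, -x towards the robot. Pose and yaw vary.
- channel_mouth (a point): Open -y end of the channel, on the plate's top (8 mm above table), fixture frame (0, -150, 8) mm. The channel lies between two steel strips 13 mm high and 12 mm wide, inner faces at x = -16.5 and +17.5 mm, and runs from here to the end stop.
- end_stop (a point): Centre of the end stop's face, fixture frame (0, 165, 22) mm, axes as the fixture. The stop is a steel block 64 (x) x 18 x 36 mm high across the channel's +y end. The foot bar is home when foot_end touches this face.
- lean_rail (a point): Middle of the round rail (12 mm diameter, 270 mm long, along y) behind the channel, on which the carrier leans: fixture frame (24, 0, 53) mm, top 59 mm above the table. Its two posts at y = +-128 mm end 55 mm above the table.
- frame: Loose steel column carrier, about 0.85 kg. Foot bar 28 mm diameter, 220 mm long, along its y; two 12 mm square uprights at y = +-50 mm; cross plate z 48 to 84 mm with a hub; a column clipped behind it (x 7 to 25, z 98 to 114 mm). Origin on the foot bar's axis, mid length, 22 mm above the table; z along the uprights, x backwards, y towards the stop.
- top_bar (a point): Middle of the round top bar (16 mm diameter, along carrier y from -62 to +62 mm), carrier frame (0, 0, 165) mm, same axes. At the start the carrier leans back about 0.35 rad (top towards +x) on the rail. It cannot stand by itself: let go, it falls back on the rail or 0.12 rad forward on the open kickstand. Pinched, the bar can turn in the pads.
- foot_end (a point): Centre of the foot bar's end face on the stop side, carrier frame (0, 110, 0) mm. It starts 45 to 90 mm short of the stop.
- foot_push_end (a point): Centre of the foot bar's other end face, carrier frame (0, -110, 0) mm: radius 14 mm, 54 mm beyond the upright, so it can be pushed from there towards the stop. The polished, greased foot slides along the channel at 1 to 5 N; over 12 N means it is at the stop. Pulling forward over about 1.5 N near the top lifts the carrier off the rail.
- kickstand (a joint): Kickstand angle, rad: 0 stowed (leg points up, 40 degrees forward of the uprights), 1.66 fully open (45 degrees forward of straight down along the carrier). Axis parallel to carrier y. An over-centre spring (at most 0.07 N m) holds it at either end; dead centre at 0.83 (about 0.65 with the leg's weight), beyond it the leg snaps open by itself.
- pivot (a point): The kickstand's pivot on the carrier's hub, carrier frame (-22, 0, 66) mm. The leg is a 10 mm round rod, 90 mm from the pivot to the toe's axis.
- toe (a point): Middle of the kickstand's toe: a cross bar of 12 mm diameter, 36 mm long parallel to the carrier's y. When open with the carrier upright it hangs 10 mm clear of the fixture plate.
- spanner: Bystander: small open-ended spanner, 25 x 107 x 8 mm, lying on the front right of the fixture plate. Leave it.
- cork: Bystander: cork, 26 mm, lying on the front left of the fixture plate. Leave it.
- vial_a: Bystander: amber vial, 18 x 49 mm, on the table to the left. Leave it.
- vial_b: Bystander: clear vial, 18 x 49 mm, on the table to the left. Leave it.

How it is judged:
On the way, in this order (a step that is already met when the one before it is completed fails the run):
1. the foot bar's end is against the end stop, kickstand still stowed (y of foot_end in the frame of end_stop between -0.004 and 0.004 m and z of foot_end in the frame of end_stop below 0.006 m and x of foot_end in the frame of end_stop between -0.008 and 0.008 m and value of joint kickstand below 0.6 rad), for 0.2 s.
2. the kickstand is fully open, the foot bar still at the stop (value of joint kickstand above 1.5 rad and y of foot_end in the frame of end_stop between -0.006 and 0.004 m and z of foot_end in the frame of end_stop below 0.006 m and x of foot_end in the frame of end_stop between -0.008 and 0.008 m), for 0.2 s.
3. the carrier is held upright by the gripper (all of step 2 and angle between frame's own z axis and vertical below 0.07 rad and contact force between the fingers and frame above 2 N and linear speed of frame below 0.03 m/s), for 0.3 s.
At the end, for the whole second after the job is handed in: Carrier within 0.07 rad of upright and still (under 30 mm/s), fingers on it with over 2 N, kickstand over 1.5 rad open with its toe's middle over 18 mm above the table (14 mm would touch), foot bar in the channel and within 6 mm of the end stop (all of step 3 and height (world z) of toe above 0.018 m); the arm keeps its last pose, push and grip.
It fails at once if the carrier topples (more than 0.7 rad from upright) (angle between frame's own z axis and vertical above 0.7 rad).
It fails at once if a bystander is moved by more than 40 mm (distance of any of spanner, cork, vial_a, vial_b from where it was at the start of the episode above 0.04 m).
It also fails if it takes over 56 s, if anything falls off the work surface, if the arm or the gripper's body presses on something with over 40 N, if the wrist force passes 120 N, or if a joint passes its speed limit or range.

## Robot

A 6-joint arm with a two-finger parallel gripper is mounted at the origin on a cart in front of the work surface, level with it; the furniture and walls round the work are solid. World frame = base frame: x ahead of the robot, y to its left, z up, the work surface at z = 0. Lengths are in m, angles in rad, forces in N, time in s.
With the tool pointing down it reaches from about 0.4 to 0.925 m from the base axis. Payload 12.5 kg.
Tool frame: the origin (TCP) lies at the very end of the fingers, on their centre line; the grasp point (between the pads) lies 19 mm behind it (manip.hold_point_z is the distance from the TCP to the grasp point, in m); z points along the fingers, y is the line along which they close (so a half turn about z gives the same grasp; the last joint's range is limited). The gripper opens to 95 mm and grips with 3 to 60 N. Pads are 20 mm wide; open, the fingers measure 119 mm over their backs; the gripper's body (75 mm by 180 mm) begins 59 mm behind the grasp point.
Start: joints at [1.134, 0.491, 1.559, -0, 1.092, -0.106], TCP at [0.203, 0.591, 0.215] pointing down, gripper open.
Joint ranges: [-3.1, 3.1], [-0.84, 2.19], [0.05, 2.79], [-1.13, 4.28], [0.06, 2.93], [-2.69, 2.69]. Speed limits (rad/s): [2.22, 2.22, 2.79, 3.14, 3.14, 3.14].

## Interface

Orientations are given as a rotation vector (axis times angle).
In Python, from bench import read_state, camera, order, find_in, landmark_of, manip gives the robot as it stands.
- The arm moves only by the shell command python3 -m inch 'ROWS' [OPENING] [FORCE]. ROWS is JSON, a list of rows, each a list of 6 numbers: the shift along the tool's x, y, z in mm, then the turn, a rotation vector about the tool's x, y, z in rad. A call has 1 to 10 rows; each row shifts and turns the commanded pose from where the row before left it, along the tool's axes as they then stand; what a row does not reach is not made up. A row lasts 1/8 s, in which the tool goes at most 62.5 mm and 10.7 degrees, less where a joint would pass 70% of its speed; a pose out of reach is approached as far as the arm can. A call is refused whole if a number of a shift passes 62.5 or a number of a turn 0.188, either way. A call with a gripper value outside its range is refused whole. OPENING is the finger opening in mm, from 0 to 95.1, set as the call begins (- or left out, the last holds). The fingers move at their own pace and stop on an object; FORCE is the grip in N (left out, the last holds). Time passes only in rows, so rows that do not move let the fingers close. It gives the time, the measured TCP pose, the force, the opening and the grip force at its end, in the units of the state.
- read_state(): the state, without advancing time (a new reading comes with each control period).
- camera(name): name is "scene" or "side" or "wrist"; returns a dict with "frame" (480x640x3 uint8, red, green, blue), "z_map" (480x640 float32, m along the optical axis (not along the pixel's ray), 0 where there is no reading), "intrinsics" (3x3 intrinsics, pixels), "rvec" (rotation vector, rad) and "tvec" (3), from world to camera coordinates, as OpenCV has them; the wrist camera has in their place "tool_from_camera" (4x4, takes a point from camera to tool coordinates, whose origin is the TCP and whose axes are the flange's). Camera axes: x right, y down, z forward; pixel columns grow to the right and rows downward; lengths in m; the calibration is good to about 2 mm. A picture is of the moment at which its call begins: read the wrist's pose just before it.
- order.sign_off(): hands the job in; it is judged then, once.
Trained networks look in a picture, given as the dict that the camera call returned (one of the last four; its "shot" number tells which), for a name from the list of things; names that differ only in an ending like _2 or _b are one class to them, and where a whole thing is asked for, a point or a joint stands for the part that bears it (a point fixed in the world has none). Each returns a list of dicts, best first, with "conf" (0 to 1); they miss things now and then, are a little off and sometimes report something else, mostly with a low value. They report only what shows in the picture. A call takes as long as a camera call.
- find_in(query, picture): "location" ([row, column] in pixels, amid what is visible of it).
- landmark_of(query, picture): "location" ([row, column] in pixels: a listed point, or the origin of a listed thing).
The state is a dict: "time": time; "joints": joint angles; "qd": joint speeds; "joint_efforts": joint torques, N m; "tcp_pos": TCP position; "orientation": TCP orientation; "force": force on the tool from outside, world axes, zero at the start; "ft_torque": the same for the moment, N m; "grip_width": finger opening in m; "finger_force": force on a finger pad.
Only numpy, scipy, OpenCV 4.12 (cv2) and the standard library are available. Lean on these libraries where they do the work, as an engineer would, in place of code of your own. Each camera call takes 0.05 s, during which the arm holds its last target. There are 200 camera calls.

## Working session

There is one attempt and no reset: what is moved stays moved. The work goes in short steps, Python scripts to look and compute and a shell command to move; the robot and the scene stay as the last step left them, time stands still between calls to the robot, and variables do not carry over. Pictures are saved under pics/ and viewed, at most 10 in all, crops included, and the job is handed in when it is done.

```bash
ls; mkdir -p pics; cat > h.py <<'E'
import numpy as np, cv2
from scipy.spatial.transform import Rotation as R
from bench import read_state, camera, order, find_in, landmark_of, manip
def world(p, rc, s=None):
    r,c=int(round(rc[0])),int(round(rc[1])); K=p["intrinsics"]
    w=p["z_map"][max(r-2,0):r+3,max(c-2,0):c+3]; w=w[w>0]; z=np.median(w) if len(w) else np.nan
    q=np.array([(rc[1]-K[0,2])/K[0,0],(rc[0]-K[1,2])/K[1,1],1])*z
    if "rvec" in p: return R.from_rotvec(np.ravel(p["rvec"])).inv().apply(q-np.ravel(p["tvec"]))
    q=(p["tool_from_camera"]@np.r_[q,1])[:3]
    return R.from_rotvec(s["orientation"]).apply(q)+s["tcp_pos"]
def ray(p,rc):
    K=p["intrinsics"]; d=np.array([(rc[1]-K[0,2])/K[0,0],(rc[0]-K[1,2])/K[1,1],1])
    Rm=R.from_rotvec(np.ravel(p["rvec"])).inv(); return Rm.apply(-np.ravel(p["tvec"])),Rm.apply(d)
def tri(a,ra,b,rb):
    A=[];y=[]
    for p,rc in((a,ra),(b,rb)):
        o,d=ray(p,rc); d=d/np.linalg.norm(d); M=np.eye(3)-np.outer(d,d); A.append(M);y.append(M@o)
    return np.linalg.lstsq(np.vstack(A),np.hstack(y),rcond=None)[0]
def save(p,n): cv2.imwrite("pics/"+n,p["frame"][:,:,::-1])
E
python3 - <<'E'
from h import *
np.set_printoptions(precision=4,suppress=True)
s=read_state(); print(s)
P={n:camera(n) for n in("scene","side")}
for n,p in P.items(): save(p,n+"0.png")
for q in["channel_mouth","end_stop","lean_rail","top_bar","foot_end","foot_push_end","pivot","toe","spanner","cork","vial_a","fixture","frame"]:
    L={}
    for n,p in P.items():
        for d in landmark_of(q,p)[:2]:
            print(q,n,np.round(d["location"],1),round(d["conf"],2),world(p,d["location"]))
            L.setdefault(n,d["location"])
    if len(L)==2: print("   tri",tri(P["scene"],L["scene"],P["side"],L["side"]))
E
```

```text
pics
{'time': 0.0, 'joints': array([ 1.1344,  0.4916,  1.5595,  0.    ,  1.0917, -0.1056]), 'qd': array([-0.0009, -0.001 , -0.0001,  0.0006, -0.0001,  0.0009]), 'joint_efforts': array([  0.0017, -61.2649, -25.819 ,   0.0693,   0.0482,  -0.0001]), 'tcp_pos': array([0.2029, 0.5909, 0.214 ]), 'orientation': array([-0.5172, -3.0984,  0.0017]), 'force': array([-0.1875, -0.279 , -0.5538]), 'ft_torque': array([-0.0127, -0.0127, -0.0165]), 'finger_force': 0.0, 'grip_width': 0.09507531362792362}
channel_mouth scene [354.6 411.2] 0.55 [ 0.5532 -0.0863  0.0097]
channel_mouth side [244.8 340.6] 0.79 [ 0.5339 -0.029   0.0309]
channel_mouth side [274.4 328.1] 0.41 [0.5045 0.1195 0.0333]
   tri [ 0.5546 -0.0853  0.006 ]
end_stop scene [278.5 260.1] 0.61 [0.4827 0.2146 0.039 ]
end_stop scene [356.9 410.4] 0.54 [ 0.542  -0.091   0.0191]
end_stop side [306.7 311.6] 0.75 [0.4884 0.2357 0.0293]
   tri [0.4925 0.2261 0.0232]
lean_rail scene [295.7 347.5] 0.74 [0.5403 0.0498 0.0687]
lean_rail scene [340.8 401.6] 0.45 [ 0.5571 -0.0614  0.0225]
lean_rail side [246.6 318.4] 0.95 [0.5326 0.1007 0.0781]
   tri
[... 902 characters left out ...]
 0.0117]
vial_a scene [226.1 252.4] 0.54 [0.596  0.3597 0.0122]
vial_a scene [232.3 231.8] 0.49 [0.5518 0.3765 0.0128]
vial_a side [362.8 234.5] 0.87 [0.5461 0.3888 0.003 ]
vial_a side [349.  211.6] 0.63 [0.5963 0.3735 0.0034]
   tri [ 0.5813  0.3635 -0.0058]
fixture scene [231.5 231.6] 0.71 [0.5523 0.3776 0.0141]
fixture scene [324.9 338.3] 0.57 [0.509  0.042  0.0225]
fixture side [274.8 329.5] 0.64 [0.5024 0.1177 0.032 ]
   tri [0.4579 0.2697 0.1226]
frame scene [318.6 343.8] 0.89 [0.5187 0.0381 0.0347]
frame scene [321.4 336.4] 0.52 [0.5109 0.0482 0.0255]
frame side [263.5 331.4] 0.88 [0.5146 0.0764 0.0354]
frame side [190.4 342.6] 0.16 [0.5035 0.0543 0.18  ]
   tri [0.5272 0.045  0.0201]
```

View pics/scene0.png

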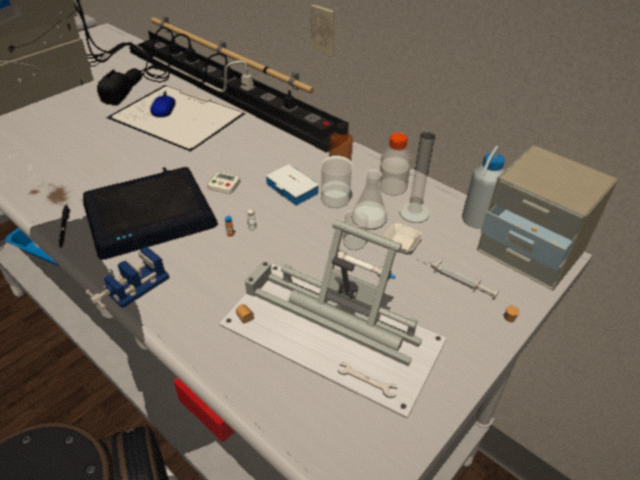

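View pics/side0.png

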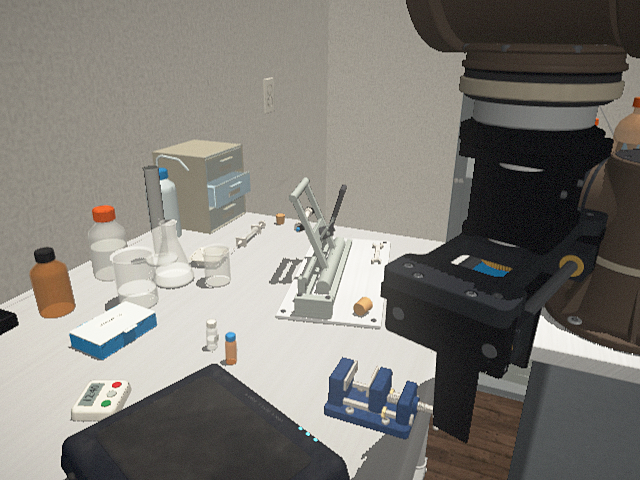

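```bash
cat >> h.py <<'E'
np.set_printoptions(precision=4,suppress=True)
psi=0.1955; F=np.array([0.525,0.0630,0.]); RF=R.from_euler("z",psi)
def fix(w): return RF.inv().apply(np.asarray(w)-F)*1e3     # mm, fixture frame
def tool_to(p_fix,yaw=None,s=None):
    """yaw: world angle of tool y (None=keep). prints turn about tool z, shift in tool axes after the turn"""
    s=s or read_state(); Rt=R.from_rotvec(s["orientation"])
    if yaw is not None:
        y=Rt.as_matrix()[:,1]; cur=np.arctan2(y[1],y[0]); d=(yaw-cur+np.pi/2)%np.pi-np.pi/2
        print("turn options about tool z",-d, "j6",s["joints"][5]) 
        xd=np.array([np.sin(cur+d),-np.cos(cur+d),0]); yd=np.array([np.cos(cur+d),np.sin(cur+d),0])
        xd=np.cross(yd,[0,0,-1]); Rt=R.from_matrix(np.c_[xd,yd,[0,0,-1]])
    t=RF.apply(np.asarray(p_fix)/1e3)+F
    print("shift tool mm",Rt.inv().apply(t-s["tcp_pos"])*1e3,"tcp fix",fix(s["tcp_pos"]))
E
python3 - <<'E'
from h import *
tool_to([0,-165,270],psi)
tool_to([0,-165,270],psi+np.pi/2)
p=camera("scene");K=p["intrinsics"]
v,u=np.mgrid[0:480,0:640];z=p["z_map"]
q=np.stack([(u-K[0,2])/K[0,0]*z,(v-K[1,2])/K[1,1]*z,z],-1).reshape(-1,3)[z.ravel()>0]
w=fix(R.from_rotvec(np.ravel(p["rvec"])).inv().apply(q-np.ravel(p["tvec"])))
m=(w[:,2]>120)&(w[:,0]>-150)&(w[:,0]<400)&(abs(w[:,1])<350)
for a in range(-150,400,50):
  print(a,[int(w[m&(w[:,0]//50==a//50)&(w[:,1]//50==b//50),2].max(initial=0)) for b in range(-350,350,50)])
for n,lo,hi in(("rail",45,62),("bar",165,195)):
  k=(w[:,2]>lo)&(w[:,2]<hi)&(abs(w[:,1])<125)&(w[:,0]>-60)&(w[:,0]<110); print(n,k.sum(),np.median(w[k],0),w[k].min(0),w[k].max(0))
E
```

```text
turn options about tool z 1.0444790324664264 j6 -0.10557481466172092
shift tool mm [-745.6364  213.2773  -55.3343] tcp fix [-213.2773  580.6364  214.6657]
turn options about tool z -0.5263172943284702 j6 -0.10557481466172092
shift tool mm [-213.2773 -745.6364  -55.3343] tcp fix [-213.2773  580.6364  214.6657]
-150 [0, 0, 0, 0, 0, 0, 0, 0, 0, 0, 0, 0, 0, 0]
-100 [0, 0, 0, 0, 0, 0, 0, 0, 0, 0, 0, 0, 0, 0]
-50 [0, 0, 0, 0, 0, 0, 186, 122, 0, 0, 0, 0, 0, 0]
0 [0, 0, 0, 0, 0, 161, 122, 164, 0, 0, 0, 0, 0, 0]
50 [0, 0, 0, 0, 0, 184, 185, 184, 0, 0, 0, 0, 0, 0]
100 [0, 0, 0, 0, 0, 0, 0, 0, 0, 0, 0, 0, 0, 0]
150 [0, 0, 0, 0, 0, 0, 0, 0, 0, 0, 0, 0, 0, 0]
200 [0, 0, 0, 0, 0, 0, 0, 0, 0, 0, 0, 0, 0, 0]
250 [193, 193, 173, 126, 0, 0, 0, 0, 125, 0, 0, 0, 0, 0]
300 [194, 194, 194, 193, 177, 0, 204, 205, 124, 0, 0, 0, 0, 0]
350 [194, 193, 193, 194, 198, 0, 208, 206, 0, 0, 0, 0, 0, 0]
rail 798 [18.3636 -3.9646 57.1083] [  -2.828  -124.9662   45.0217] [ 32.5108 124.9174  61.9815]
bar 899 [ 56.7523 -21.9697 179.6896] [-29.7579 -80.9653 165.0077] [ 72.924   43.3508 186.6559]
```

```bash
python3 -m inch '[[0,0,-10,0,0,0.174],[0,0,-10,0,0,0.174],[0,0,-10,0,0,0.174],[0,0,-10,0,0,0.174],[0,0,-10,0,0,0.174],[0,0,-6,0,0,0.174]]' 0 10 && python3 -m inch '[[-62,17.7,0,0,0,0],[-62,17.7,0,0,0,0],[-62,17.7,0,0,0,0],[-62,17.7,0,0,0,0],[-62,17.7,0,0,0,0],[-62,17.7,0,0,0,0],[-62,17.7,0,0,0,0],[-62,17.7,0,0,0,0],[-62,17.7,0,0,0,0],[-62,17.7,0,0,0,0]]' && python3 -m inch '[[-62,18,0,0,0,0],[-62,18,0,0,0,0],[0,0,0,0,0,0]]'
python3 - <<'E'
from h import *
tool_to([0,-165,26],psi)
s=read_state();p=camera("wrist");save(p,"w1.png")
for q in("foot_push_end","channel_mouth"):
  for d in landmark_of(q,p)[:2]: print(q,d["location"],d["conf"],fix(world(p,d["location"],s)))
E
```

```text
time: 2.2
tcp_pos: [0.203, 0.5912, 0.2712]
orientation: [-2.0, -2.422, -0.001]
force: [0.2, -0.4, -0.4]
grip_width: 0.0408
finger_force: 0.0
time: 3.45
tcp_pos: [0.489, 0.033, 0.2709]
orientation: [1.993, 2.427, 0.001]
force: [0.8, 1.2, 0.4]
grip_width: 0.0007
finger_force: 0.0
time: 3.82
tcp_pos: [0.547, -0.0793, 0.2699]
orientation: [-1.998, -2.424, 0.0]
force: [-0.2, 0.9, -0.9]
grip_width: 0.0005
finger_force: 0.0
turn options about tool z -0.003609068845968233 j6 -0.455100486916679
shift tool mm [-21.1804   6.0583 243.9308] tcp fix [  -6.0583 -143.8196  269.9308]
foot_push_end [189.7, 321.2] 0.6 [  -0.9303 -131.7989    9.2482]
channel_mouth [212.1, 324.5] 0.77 [   2.7196 -156.7344    8.0854]
```

View pics/w1.png

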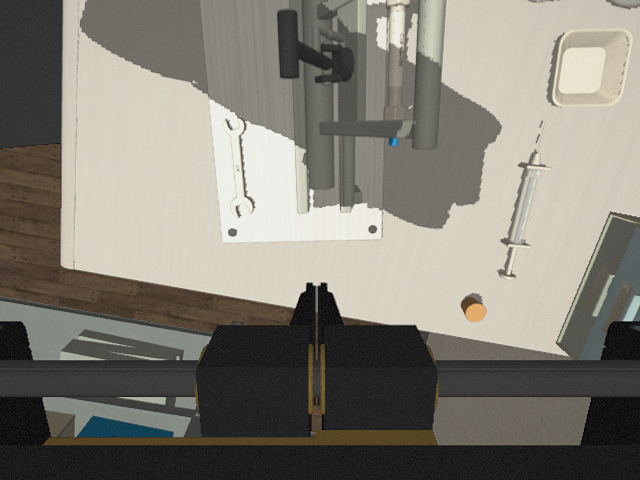

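```bash
python3 -m inch '[[-11,3,50,0,0,0],[-10,3,60,0,0,0],[0,0,60,0,0,0],[0,0,50,0,0,0],[0,0,24,0,0,0],[0,0,0,0,0,0]]' && python3 -m inch '[[15,0,0,0,0,0],[15,0,0,0,0,0],[12,0,0,0,0,0],[12,0,0,0,0,0],[12,0,0,0,0,0]]' && python3 -m inch '[[8,0,0,0,0,0],[8,0,0,0,0,0],[0,0,0,0,0,0]]'
python3 - <<'E'
from h import *
s=read_state();print(fix(s["tcp_pos"]),RF.inv().apply(s["force"]))
E
```

```text
time: 4.72
tcp_pos: [0.555, -0.0938, 0.0257]
orientation: [-1.99, -2.428, 0.002]
force: [-0.1, -0.2, 1.7]
grip_width: 0.0005
finger_force: 0.0
time: 5.35
tcp_pos: [0.543, -0.03, 0.0282]
orientation: [1.991, 2.427, 0.001]
force: [-2.3, -9.4, -0.3]
grip_width: 0.0005
finger_force: 4.3
time: 5.72
tcp_pos: [0.54, -0.0137, 0.0281]
orientation: [1.991, 2.428, 0.002]
force: [-0.3, 0.1, -0.8]
grip_width: 0.0003
finger_force: 0.0
[ -0.2259 -78.1302  28.0523] [-0.2614  0.1816 -0.7711]
```

```bash
python3 -m inch '[[4,0,0,0,0,0],[3,0,0,0,0,0],[3,0,0,0,0,0]]' && python3 -m inch '[[2,0,0,0,0,0],[2,0,0,0,0,0]]' &&  python3 -m inch '[[2,0,0,0,0,0],[0,0,0,0,0,0]]'
python3 - <<'E'
from h import *
s=read_state();print(fix(s["tcp_pos"]),RF.inv().apply(s["force"]))
E
```

```text
time: 6.1
tcp_pos: [0.5394, -0.0075, 0.0279]
orientation: [1.987, 2.426, -0.0]
force: [1.0, -44.9, 0.4]
grip_width: 0.0006
finger_force: 22.1
time: 6.35
tcp_pos: [0.5397, -0.0068, 0.028]
orientation: [1.984, 2.424, -0.002]
force: [0.7, -69.6, -1.5]
grip_width: 0.0005
finger_force: 34.6
time: 6.6
tcp_pos: [0.5399, -0.0066, 0.0281]
orientation: [1.984, 2.422, -0.003]
force: [0.5, -73.9, -2.6]
grip_width: 0.0004
finger_force: 37.1
[  1.0901 -71.149   28.1236] [-13.8969 -72.6263  -2.6048]
```

```bash
python3 -m inch '[[-8,0,0,0,0,0],[-10,0,0,0,0,0],[-20,0,0,0,0,0],[0,0,-50,0,0,0],[0,0,-60,0,0,0],[0,0,-62,0,0,0],[0,0,-50,0,0,0],[0,0,0,0,0,0]]'
python3 - <<'E'
from h import *
P={n:camera(n) for n in("scene","side")}
cv2.imwrite("pics/s2.png",cv2.resize(P["scene"]["frame"][220:380,220:460,::-1],None,fx=3,fy=3))
for q in["end_stop","top_bar","foot_end","foot_push_end","toe","pivot","frame"]:
    L={}
    for n,p in P.items():
        for d in landmark_of(q,p)[:1]:
            print(q,n,np.round(d["location"],1),round(d["conf"],2),fix(world(p,d["location"]))); L[n]=d["location"]
    if len(L)==2: print("   tri",fix(tri(P["scene"],L["scene"],P["side"],L["side"])))
tool_to([8,0,240],psi+np.pi/2)
E
```

```text
time: 7.6
tcp_pos: [0.5454, -0.0369, 0.2525]
orientation: [1.989, 2.424, 0.006]
force: [0.0, 0.6, -1.0]
grip_width: 0.0003
finger_force: 0.0
end_stop scene [279.3 263. ] 0.62 [ -8.6511 152.7534  36.1394]
end_stop side [305.5 308.8] 0.9 [  2.467  176.5625  31.0753]
   tri [  4.4454 161.7697  21.2955]
top_bar scene [223.8 328.9] 0.92 [ 54.4073  49.6344 175.497 ]
top_bar side [202.1 290.9] 0.67 [ 56.7659  77.229  177.2092]
   tri [ 62.3728  53.6441 168.7099]
foot_end scene [282.8 262.1] 0.72 [-14.9042 150.6238  33.346 ]
foot_end side [301.6 315.6] 0.59 [ -8.9982 175.9977  39.6281]
   tri [ -6.6798 155.2427  26.1077]
foot_push_end scene [328.8 364.8] 0.6 [ -3.174  -61.8967  23.0719]
foot_push_end side [253.1 336.8] 0.66 [ -8.6993 -44.041   32.0799]
   tri [ -5.2011 -62.3226  24.3671]
toe scene [247.1 304. ] 0.74 [-25.7093  50.4519 183.8881]
toe side [253.7 335.5] 0.42 [ -7.1453 -36.743   33.7587]
   tri [ -2.3258  85.4715 110.999 ]
pivot scene [275.7 312.9] 0.67 [-3.1737 46.2719 99.2983]
pivot side [242.9 321.7] 0.65 [ 3.1259 63.6778 98.4004]
   tri [ 4.6915 50.1895 91.7794]
frame scene [302.6 308.4] 0.7 [-11.7184  49.9912  34.2154]
frame side [278.8 326.5] 0.59 [-9.9774 80.908  34.8076]
   tri [-4.4175 55.2461 22.2977]
turn options about tool z -1.5702693009462312 j6 -0.3841312912986403
shift tool mm [ -8.5319 101.2799   8.5995] tcp fix [  -0.5319 -101.2799  248.5995]
```

View pics/s2.png

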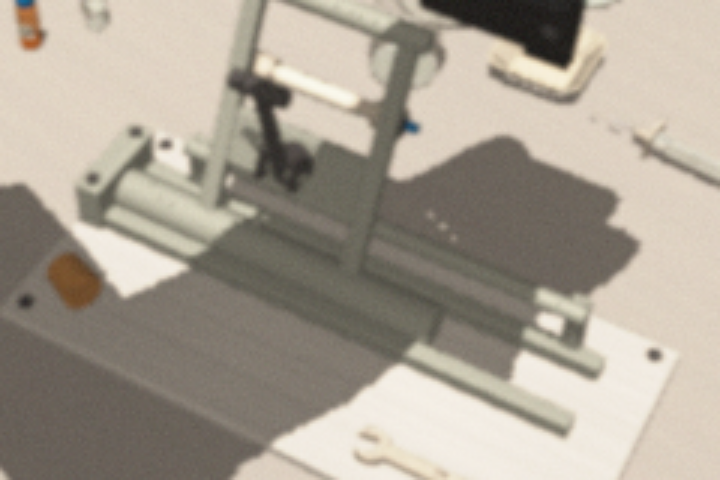

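```bash
python3 -m inch '[[0,0,0,0,0,-0.1745],[0,0,0,0,0,-0.1745],[0,0,0,0,0,-0.1745],[0,0,0,0,0,-0.1745],[0,0,0,0,0,-0.1745],[0,0,0,0,0,-0.1745],[0,0,0,0,0,-0.1745],[0,0,0,0,0,-0.1745],[0,0,0,0,0,-0.1745]]' && python3 -m inch '[[-3,50,0,0,0,0],[-3,50,0,0,0,0],[-3,52,0,0,0,0],[0,0,0,0,0,0]]'
python3 - <<'E'
from h import *
tool_to([8,51,152],psi+np.pi/2)
p=camera("scene")
cv2.imwrite("pics/s3.png",cv2.resize(p["frame"][160:340,220:460,::-1],None,fx=3,fy=3))
E
```

```text
time: 9.52
tcp_pos: [0.5442, -0.0365, 0.2487]
orientation: [-0.316, 3.126, 0.0]
force: [-0.1, -0.4, -1.1]
grip_width: 0.0005
finger_force: 0.0
time: 10.02
tcp_pos: [0.5228, 0.117, 0.2488]
orientation: [-0.313, 3.126, 0.001]
force: [0.4, -1.1, -0.2]
grip_width: 0.0002
finger_force: 0.0
turn options about tool z 0.00403588974588609 j6 -1.6738035705446894
shift tool mm [ 0.3407 -2.4469 96.7631] tcp fix [  8.3407  53.4469 248.7631]
```

View pics/s3.png

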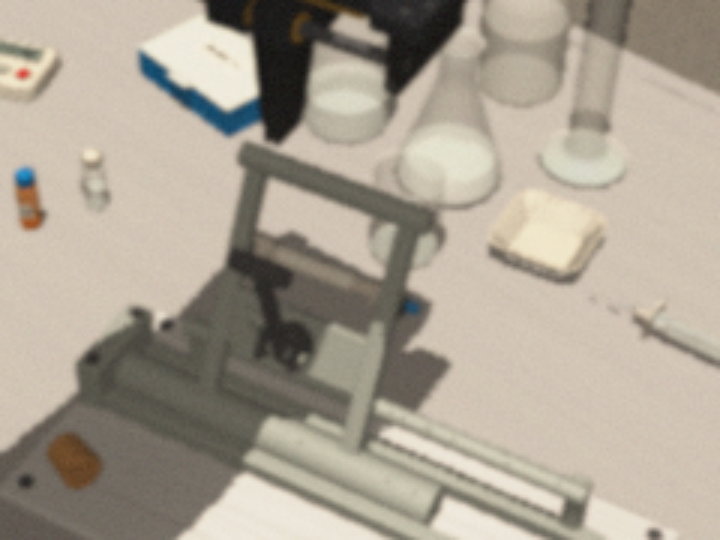

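```bash
python3 -m inch '[[0,-1,35,0,0,0],[0,-1,35,0,0,0],[0,0,26,0,0,0],[6,0,0,0,0,0],[6,0,0,0,0,0],[6,0,0,0,0,0],[6,0,0,0,0,0],[4,0,0,0,0,0]]' && python3 -m inch '[[5,0,4,0,0,0],[5,0,4,0,0,0],[5,0,4,0,0,0],[5,0,5,0,0,0],[5,0,5,0,0,0],[2,0,6,0,0,0],[1,0,6,0,0,0],[1,0,6,0,0,0],[1,0,6,0,0,0],[0,0,0,0,0,0]]'
python3 - <<'E'
from h import *
tool_to([-50,51,105])
P={n:camera(n) for n in("scene","side")}
cv2.imwrite("pics/s4.png",np.hstack([cv2.resize(P[n]["frame"][r:r+130,c:c+130,::-1],(400,400)) for n,r,c in(("scene",210,250),("side",180,260))]))
for q in("toe","top_bar"):
  for n in P:
    for d in landmark_of(q,P[n])[:2]: print(q,n,d["location"],d["conf"],fix(world(P[n],d["location"])))
E
```

```text
time: 11.08
tcp_pos: [0.496, 0.1069, 0.1531]
orientation: [-0.307, 3.126, 0.0]
force: [0.9, 0.2, -0.5]
grip_width: -0.0001
finger_force: 0.3
time: 12.32
tcp_pos: [0.4667, 0.1011, 0.1062]
orientation: [0.307, -3.126, -0.0]
force: [0.5, 0.4, 0.0]
grip_width: 0.0007
finger_force: 0.0
shift tool mm [0.2226 2.2666 1.1584] tcp fix [-49.776   48.7332 106.1577]
toe scene [320.4, 289.9] 0.56 [-84.4364  42.385   64.0926]
toe side [263.8, 370.0] 0.79 [-86.1374  52.8399  60.187 ]
top_bar scene [224.4, 330.7] 0.71 [-34.7987  -1.9198 263.1182]
top_bar side [202.9, 291.3] 0.88 [ 55.5015  79.379  176.5106]
```

View pics/s4.png

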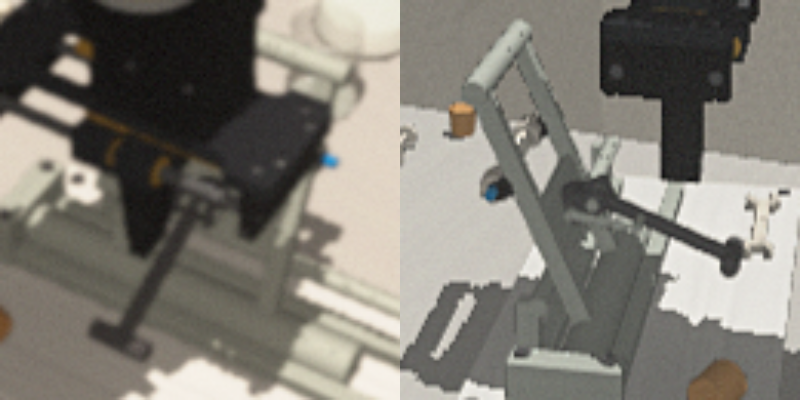

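```bash
python3 -m inch '[[0,0,-40,0,0,0],[0,0,-60,0,0,0],[0,0,-55,0,0,0],[0,0,-10,0,0,0]]' 60 10 && python3 -m inch '[[-10,0,0,0,0,0.1745],[-10,0,0,0,0,0.1745],[0,0,0,0,0,0.1745],[0,0,0,0,0,0.1745],[0,0,0,0,0,0.1745],[0,0,0,0,0,0.1745],[0,0,0,0,0,0.1745],[0,0,0,0,0,0.1745],[0,0,0,0,0,0.1745],[0,0,0,0,0,0]]'
python3 - <<'E'
from h import *
tool_to([57,51,158],psi)
s=read_state();p=camera("wrist")
for q in("top_bar",):
  for d in landmark_of(q,p)[:2]: print(q,d["location"],d["conf"],fix(world(p,d["location"],s)))
K=p["intrinsics"];z=p["z_map"];v,u=np.mgrid[0:480,0:640]
q=np.stack([(u-K[0,2])/K[0,0]*z,(v-K[1,2])/K[1,1]*z,z,np.ones_like(z)],-1).reshape(-1,4)[z.ravel()>0]
w=fix(R.from_rotvec(s["orientation"]).apply((q@p["tool_from_camera"].T)[:,:3])+s["tcp_pos"])
k=(w[:,2]>165)&(w[:,2]<195)&(w[:,0]>20)&(w[:,0]<90)&(w[:,1]>-30)&(w[:,1]<140)
print(k.sum(),np.median(w[k],0) if k.any() else 0,w[k].min(0),w[k].max(0))
p=camera("scene")
cv2.imwrite("pics/s5.png",cv2.resize(p["frame"][100:340,220:460,::-1],None,fx=2.4,fy=2.4))
E
```

```text
time: 13.12
tcp_pos: [0.4678, 0.1013, 0.2751]
orientation: [-0.306, 3.12, -0.0]
force: [0.1, 0.9, -0.4]
grip_width: 0.0353
finger_force: 0.0
time: 14.38
tcp_pos: [0.4865, 0.1033, 0.2709]
orientation: [-1.991, -2.429, 0.001]
force: [-0.2, -0.2, 0.0]
grip_width: 0.0598
finger_force: 0.0
turn options about tool z 0.001694456226185137 j6 -0.12099886940938728
shift tool mm [  4.0167  86.9561 112.8733] tcp fix [-29.9561  46.9833 270.8733]
top_bar [241.3, 448.5] 0.9 [ 59.2427  52.1199 180.9281]
4363 [ 58.4817  57.5991 180.0242] [ 49.6866 -10.8114 165.0005] [ 70.1554 112.9923 183.6537]
```

View pics/s5.png

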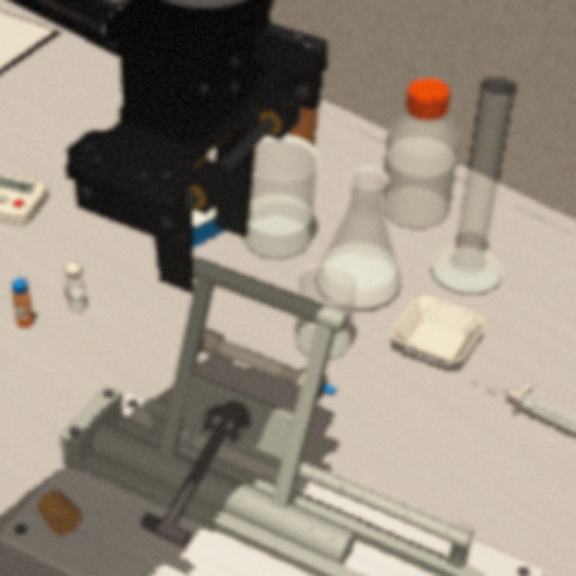

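```bash
python3 -m inch '[[5,44,0,0,0,0],[0,44,0,0,0,0],[0,0,30,0,0,0],[0,0,40,0,0,0],[0,0,30,0,0,0],[0,0,14,0,0,0],[0,0,0,0,0,0]]' && python3 -m inch '[[0,0,0,0,0,0],[0,0,0,0,0,0],[0,0,0,0,0,0],[0,0,0,0,0,0],[0,0,0,0,0,0],[0,0,0,0,0,0]]' 0 12
python3 - <<'E'
from h import *
s=read_state();print(fix(s["tcp_pos"]),RF.inv().apply(s["force"]))
E
```

```text
time: 15.4
tcp_pos: [0.572, 0.1253, 0.1573]
orientation: [-1.992, -2.429, 0.001]
force: [-0.2, -0.7, 0.8]
grip_width: 0.0603
finger_force: 0.0
time: 16.15
tcp_pos: [0.5727, 0.1255, 0.1581]
orientation: [1.992, 2.427, 0.002]
force: [2.4, 1.7, 3.4]
grip_width: 0.0156
finger_force: 12.0
[ 58.9532  51.9946 158.0659] [2.6967 1.1534 3.3747]
```

```bash
python3 -m inch '[[0,-4.6,-1.7,0,0,0],[0,-4.7,-1.6,0,0,0],[0,-4.8,-1.4,0,0,0],[0,-4.8,-1.3,0,0,0],[0,-4.9,-1.1,0,0,0],[0,-4.9,-0.9,0,0,0],[0,-4.9,-0.8,0,0,0],[0,-4.9,-0.6,0,0,0]]' && python3 -m inch '[[0,-4.9,-0.5,0,0,0],[0,-5,-0.4,0,0,0],[0,-5,-0.2,0,0,0],[0,-5,-0.1,0,0,0],[0,-1,0,0,0,0],[0,0,0,0,0,0],[0,0,0,0,0,0]]'
python3 - <<'E'
from h import *
s=read_state();print(fix(s["tcp_pos"]),RF.inv().apply(s["force"]),s["finger_force"],s["grip_width"])
P={n:camera(n) for n in("scene","side")}
cv2.imwrite("pics/s6.png",np.hstack([cv2.resize(P[n]["frame"][r:r+150,c:c+150,::-1],(400,400)) for n,r,c in(("scene",200,230),("side",180,250))]))
for q in("toe","top_bar","foot_end","end_stop","frame","foot_push_end","pivot"):
  L={}
  for n in P:
    for d in landmark_of(q,P[n])[:1]: L[n]=d["location"];print(q,n,d["location"],round(d["conf"],2),fix(world(P[n],d["location"])))
  if len(L)==2: print("   tri",fix(tri(P["scene"],L["scene"],P["side"],L["side"])))
E
```

```text
time: 17.15
tcp_pos: [0.534, 0.1172, 0.1672]
orientation: [1.993, 2.428, -0.001]
force: [3.9, -4.8, 5.6]
grip_width: 0.0154
finger_force: 12.1
time: 18.02
tcp_pos: [0.513, 0.1129, 0.1681]
orientation: [-1.993, -2.428, 0.003]
force: [2.3, -6.2, 3.9]
grip_width: 0.0158
finger_force: 12.1
[ -2.1151  51.3359 168.0664] [ 1.021  -6.5441  3.9317] 12.07847535610199 0.01582855094284265
toe scene [335.0, 288.4] 0.79 [-91.4529  41.6368  32.4551]
toe side [278.7, 370.9] 0.78 [-89.6051  56.5101  31.5632]
   tri [-88.0956  44.5088  25.8851]
top_bar scene [235.9, 311.7] 0.78 [-17.8327  40.8066 206.9198]
top_bar side [196.6, 327.1] 0.67 [ -7.42    74.3979 190.9633]
   tri [ -1.4217  52.056  185.7145]
foot_end scene [281.9, 261.3] 0.67 [-14.6081 152.6019  34.4482]
foot_end side [302.6, 314.3] 0.62 [ -6.701  175.5266  37.1771]
   tri [ -5.0761 158.2249  25.5715]
end_stop scene [280.3, 263.2] 0.79 [ -9.6343 151.6843  34.8683]
end_stop side [304.5, 313.1] 0.84 [ -4.8392 176.3341  33.7677]
   tri [ -1.0527 158.4699  23.2676]
frame scene [304.6, 307.0] 0.97 [-15.4035  50.7139  31.8699]
frame side [278.1, 325.1] 0.91 [-10.6943  99.5797  45.6216]
   tri [-4.7294 55.705  21.4365]
foot_push_end scene [327.2, 363.8] 0.87 [ -8.0293 -61.6518  32.5759]
foot_push_end side [251.0, 335.4] 0.72 [-22.9462  65.8251  85.6041]
   tri [ -3.8577 -60.3992  28.6373]
pivot scene [287.4, 304.7] 0.63 [-28.1573  47.6829  91.4577]
pivot side [243.2, 336.4] 0.59 [-20.9252  43.2762  91.5875]
   tri [-24.2295  48.1136  91.6325]
```

View pics/s6.png

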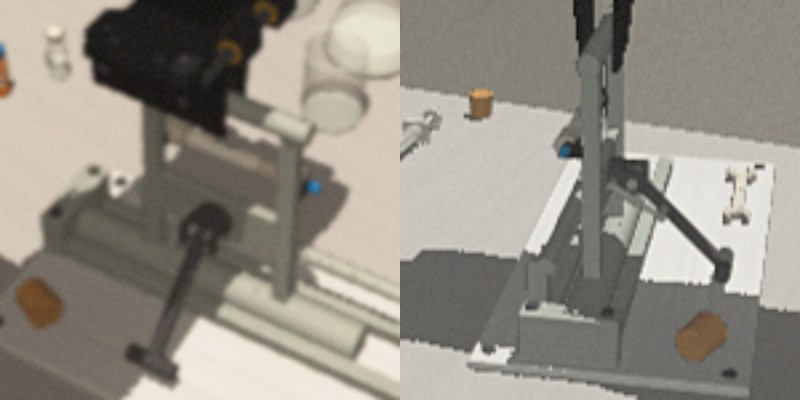

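```bash
python3 -m inch '[[0,0,0,0,0,0],[0,0,0,0,0,0],[0,0,0,0,0,0],[0,0,0,0,0,0]]' && python3 -c "
from bench import order
print(order.sign_off())"
```

```text
time: 19.32
tcp_pos: [0.513, 0.113, 0.1681]
orientation: [-1.993, -2.428, 0.003]
force: [0.8, -5.9, 4.2]
grip_width: 0.0157
finger_force: 12.1
the job is handed in; nothing more can be done
None
```

I handed the job in at about 19 s with the carrier held upright by its top bar at 12 N grip, the foot against the stop, the kickstand snapped open with its toe about 25 mm above the table, and the bystanders not touched; the sign-off gave no verdict.

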